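# Seat a thumbscrew collar on a shaft's flat and hold it

## Robot

A 7-joint arm with a two-finger parallel gripper is mounted at the origin on the work surface. World frame = base frame: x ahead of the robot, y to its left, z up, the work surface at z = 0. Lengths are in mm, angles in rad, forces in N, time in s.
With the tool pointing down it reaches from about 425 to 950 mm from the base axis. Payload 16.7 kg.
Tool frame: the origin (TCP) lies at the very end of the fingers, on their centre line; the grasp point (between the pads) lies r.tcp_to_grasp behind it (r.tcp_to_grasp is the distance from the TCP to the grasp point, in mm); z points along the fingers, y is the direction in which the jaws open and shut (so a half turn about z gives the same grasp; the last joint's range is limited). The gripper opens to 94 mm and grips with 3 to 60 N. Pads are 16 mm wide; open, the fingers measure 119 mm over their backs; the gripper's body (75 mm by 177 mm) begins 78 mm behind the grasp point.
Start: joints at [1.034, 0.426, 0.074, 1.606, -0.034, 1.111, -0.067], TCP at [254.595, -625.105, 205.467] pointing down, gripper open.
Joint ranges: [-2.85, 2.85], [-0.5, 2.14], [-1.23, 1.37], [0.21, 2.46], [-1.02, 4.16], [0.16, 2.05], [-2.73, 2.73]. Speed limits (rad/s): [1.89, 1.89, 2.39, 2.39, 3.01, 3.01, 3.01].

## Interface

Orientations are given as a unit quaternion [x, y, z, w].
In Python, from bench import r, camera, camera_info gives the robot as it stands.
- The arm moves only by the shell command python3 -m crank 'ROWS' [OPENING] [FORCE]. ROWS is JSON, one flat list of numbers, 6 for each row, row after row: the shift along the tool's x, y, z in mm, then the turn, a rotation vector about the tool's x, y, z in degrees. In form: [x, y, z, wx, wy, wz, x, y, z, wx, wy, wz, ...]. A call has 1 to 8 rows; each row shifts and turns the pose as measured when the row begins, along the tool's axes as they then stand; what a row does not reach is not made up. A row lasts 1/12 s, in which the tool goes at most 41.7 mm and 7.16 degrees, less where a joint would pass 70% of its speed; a pose out of reach is approached as far as the arm can. A call with a gripper value outside its range is refused whole. OPENING is the finger opening in mm, from 0 to 94, set as the call begins (- or left out, the last holds). The fingers move at their own pace and stop on an object; FORCE is the grip in N (left out, the last holds). Time passes only in rows, so rows that do not move let the fingers close. It gives the time, the measured TCP pose, the force and the opening at its end, in the units of the state.
- r.state(): the state, without advancing time (a new reading comes with each control period).
- camera(name): name is "side" or "top" or "wrist"; returns the picture (480x640x3 uint8, blue, green, red); there is no depth.
- camera_info(name): a dict with "camera_matrix" (3x3 intrinsics, pixels), "position" and "orientation" of the camera in the world. Camera axes: x right, y down, z forward; pixel columns grow to the right and rows downward; lengths in mm; the calibration is good to about 2 mm. A picture is of the moment at which its call begins: read the wrist's pose just before it. camera_info takes no time and is no camera call; for the wrist camera it gives the pose at the moment of the call.
- r.finish_job(): hands the job in, once; it reports no verdict.
The state is a dict: "t": time; "qpos": joint angles; "joint_vel": joint speeds; "joint_efforts": joint torques, N m; "tcp_pos": TCP position; "tcp_rot": TCP orientation; "ft_force": force on the tool from outside, world axes, zero at the start; "moment": the same for the moment, N m; "grip_width": finger opening in mm.
Only numpy, scipy, OpenCV 4.12 (cv2) and the standard library are available. Lean on these libraries where they do the work, as an engineer would, in place of code of your own. Each camera call takes 0.05 s, during which the arm holds its last target.

## Task

Open the black case by its bar handle until the lid rests back on its stop. Then turn the bare steel shaft until its flat faces the two-pronged fork, take the thumbscrew collar out of the case and lower it over the shaft with the screw between the prongs, so that the screw's tip runs down the flat, and press it fully home against the spring. Finish while still gripping the collar and holding it down there, lid still open, and leave the flask, stopper and bottle alone.

Things in the scene. Friction and masses are not known exactly. Their poses are not given: they have to be found in the camera images.
- case: Black instrument case fixed to the bench, 170 x 200 x 60 mm (its x, y, z), walls and floor 5 mm thick, open at the top under the lid. Origin: centre of its underside; +x points to the hinge side, z up. It stands left or right of straight ahead, the shaft unit on the other side.
- lid (a joint): Angle of the case's 8 mm thick, 0.2 kg lid about its hinge along the far (+x) upper rim: 0 shut, grows as the near edge rises, 1.9 open on its stop (leaning back 0.33 past upright). Turns freely: let go before about 1.3 it falls shut, after about 1.6 it falls back on to its stop.
- lid_handle (a point): Middle of the lid's steel bar handle: round bar, 11 mm thick, 100 mm long, parallel to the hinge, its centre 35 mm off the lid's outer face and 15 mm in from the near edge. It is 155 mm from the hinge measured along the lid, 43 mm measured across it. Moves with the lid.
- lid_hinge (a point): Middle of the hinge line (parallel to the case's y axis), 85 mm from the case's centre, at the height of its rim (60 mm).
- unit: Shaft unit fixed to the bench: grey-green cast base 150 x 110 x 40 mm, reaching from x = -87 to +63 mm. Origin: on the axis of its upright shaft, at bench level; z up; the fork stands on its -x side, which roughly faces the robot.
- fork (a point): Middle between the tops of the fork's two prongs, on the unit: upright round steel prongs, 8 mm thick, 20 mm clear gap between them along the unit's y, 52 mm from the shaft axis towards the unit's -x, tops 75 mm above the bench.
- plate (a joint): Travel (m) of the spring plate round the shaft: a dark disc 30 mm wide, 4 mm thick. 0 up (top face 58 mm above the bench), grows as it is pressed down, 0.008 on its hard stop (top face at 50 mm). Takes about 2.5 N to start and 6 N to hold at the stop; springs back up if let go.
- shaft (a joint): Turn of the upright steel shaft about the unit's z axis, anticlockwise seen from above: 0 when the flat squarely faces the fork (the unit's -x). Starts somewhere from 0.5 to 1.5. Light friction (0.05 N m): it stays where left. Turns at most 3.1 either way.
- shaft_top (a point): Centre of the shaft's top end, 105 mm above the bench. Shaft 18 mm thick, chamfered end, with one flat along its whole height, 15 mm wide, 5 mm from the axis: pinched with a finger squarely on the flat it measures 14 mm, elsewhere up to 18 mm. x axis points away from the flat.
- collar: Loose aluminium block, 40 x 36 x 36 mm (its x, y, z), about 0.12 kg, upright 20 mm through bore in its middle. Origin: centre of the underside, on the bore axis. Its screw is on the -x face; grip it across the plain faces (36 mm, along y). It lies upright in the case, screw to the near side. Fully home its underside is 50 mm above the bench.
- screw_knob (a point): Centre of the collar's steel thumbscrew knob (18 mm thick, 12 mm long), 66 mm from the bore axis towards the collar's -x, 18 mm above its underside, on a stem 8 mm thick that goes between the prongs.
- screw_tip (a point): Inner end of the thumbscrew in the collar's bore, 8 x 8 mm, 6 mm from the bore axis, 18 mm above the underside. It stands 4 mm into the bore, so the collar goes down the shaft only with the screw over the flat, to within about 0.2 rad.
- flask: Bystander: glass conical flask, 80 mm wide, 118 mm tall, standing; origin: centre of its underside.
- stopper: Bystander: brown-red rubber stopper, 36 mm wide, 32 mm tall, standing; origin: centre of its underside.
- bottle: Bystander: amber reagent bottle, 60 mm wide, 130 mm tall, standing; origin: centre of its underside.
Mind the look-alikes: they are no part of the job. Leave any yellow look-alike of the unit alone.

How it is judged:
By the outcome, as a careful person would: the job done as asked, in the order asked, and still so for the second after the job is handed in, while the arm keeps its last pose, push and grip.
It also fails if it takes over 72 s, if anything falls off the work surface, if the arm or the gripper's body presses on something with over 40 N, if the wrist force passes 120 N, or if a joint passes its speed limit or range.

## Working session

There is one attempt and no reset: what is moved stays moved. The work goes in short steps, Python scripts to look and compute and a shell command to move; the robot and the scene stay as the last step left them, time stands still between calls to the robot, and variables do not carry over. Pictures are saved under pics/ and viewed, and the job is handed in when it is done.

```bash
ls; mkdir -p pics; python3 - <<'E'
from bench import r,camera,camera_info
import cv2
print(r.state(), r.tcp_to_grasp)
for n in ["side","top","wrist"]:
    i=camera_info(n);print(n,i)
    cv2.imwrite(f"pics/{n}0.png",camera(n))
E
```

```text
pics
{'t': 0.0, 'qpos': array([ 1.03451284,  0.42669409,  0.07382698,  1.60661287, -0.03406969,
        1.11077466, -0.06708125]), 'joint_vel': array([-1.76761989e-04,  2.89780604e-04, -1.14887532e-04,  5.45777999e-05,
       -9.64408968e-04,  4.38289055e-04, -2.19744397e-04]), 'joint_efforts': array([ 1.83566408e-03, -9.35808706e+01,  3.66785020e+00, -4.54177666e+01,
       -4.88522148e-02,  2.02304777e-02,  1.72708201e-04]), 'tcp_pos': array([ 254.4311683 , -624.74501652,  204.79760668]), 'tcp_rot': array([ 9.81355712e-01,  1.92199344e-01, -1.69659638e-04, -5.91487982e-04]), 'ft_force': array([-0.51696263, -0.90138282,  0.47823958]), 'moment': array([ 0.02070651,  0.03942254, -0.05312567]), 'grip_width': 94.2551053403412} 18.8
side {'camera_matrix': array([[532.43353173,   0.        , 325.64634546],
       [  0.        , 532.43353173, 234.3579541 ],
       [  0.        ,   0.        ,   1.        ]]), 'position': array([189.33498032, 787.39635372, 692.32329145]), 'orientation': array([-0.14510809,  0.86726476, -0.46910075,  0.08209735])}
top {'camera_matrix': array([[583.49617575,   0.        , 318.80171157],
       [  0.        , 583.49617575, 236.77261676],
       [  0.        ,   0.        ,   1.        ]]), 'position': array([ 240.1266162 ,  -71.03912849, 1329.97868087]), 'orientation': array([-0.69011475,  0.71554962, -0.07717655,  0.07598794])}
wrist {'camera_matrix': array([[353.25350904,   0.        , 317.94383921],
       [  0.        , 353.25350904, 237.14201088],
       [  0.        ,   0.        ,   1.        ]]), 'position': array([ 326.83775618, -593.93924089,  383.36022754]), 'orientation': array([ 0.8221851 , -0.55283002, -0.07621246,  0.11217081])}
```

View pics/side0.png

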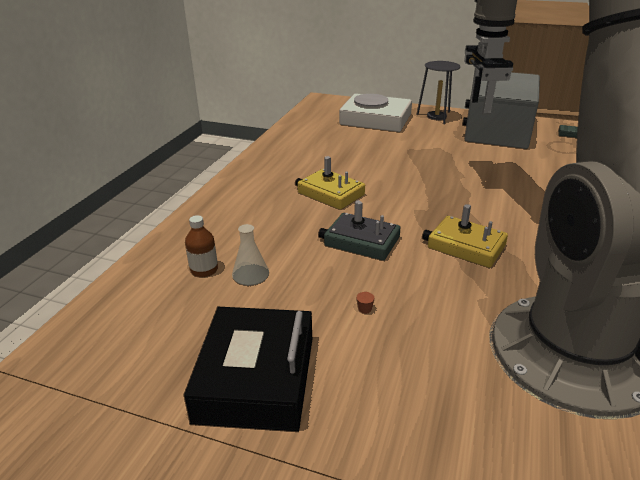

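View pics/top0.png

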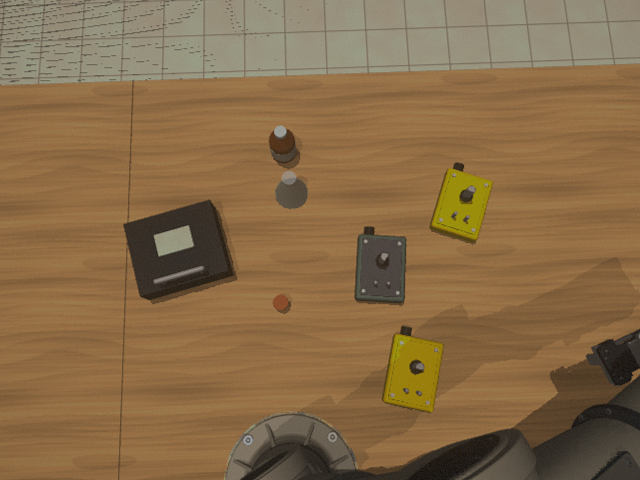

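View pics/wrist0.png

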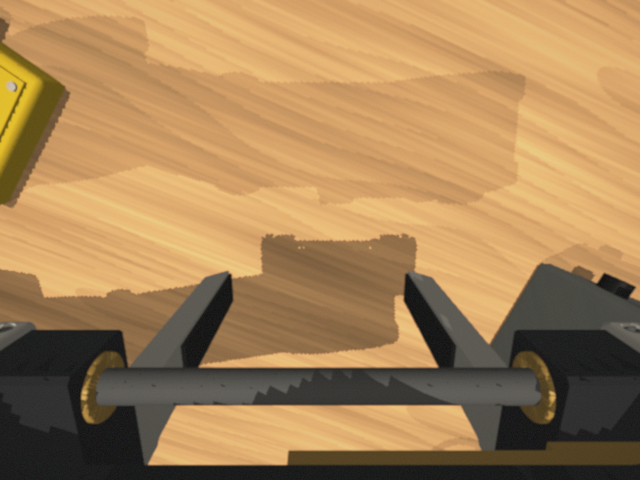

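The top view shows three shaft units: yellow at (462,203), yellow at (414,370) and grey-green at (381,268). The task describes a grey-green cast base, so (381,268) fits. The case is at (180,250), with its handle at (178,274).

```bash
cat > h.py <<'E'
import numpy as np,cv2
from scipy.spatial.transform import Rotation as R
from bench import r,camera,camera_info
def ray(info,px):
    K=info["camera_matrix"];d=np.linalg.solve(K,[px[0],px[1],1.])
    return info["position"],R.from_quat(info["orientation"]).apply(d)
def onz(info,px,z):
    p,d=ray(info,px);return p+d*(z-p[2])/d[2]
def proj(info,P):
    c=R.from_quat(info["orientation"]).inv().apply(np.atleast_2d(P)-info["position"])
    u=(info["camera_matrix"]@c.T).T;return u[:,:2]/u[:,2:]
def tri(obs):
    A=np.zeros((3,3));b=np.zeros(3)
    for i,px in obs:
        p,d=ray(i,px);d=d/np.linalg.norm(d);M=np.eye(3)-np.outer(d,d);A+=M;b+=M@p
    X=np.linalg.solve(A,b);return X,[proj(i,X)[0]-px for i,px in obs]
E
python3 - <<'E'
import cv2,numpy as np
t=cv2.imread("pics/top0.png");s=cv2.imread("pics/side0.png")
a=cv2.resize(t[220:310,340:420],None,fx=5,fy=5,interpolation=cv2.INTER_CUBIC)
b=cv2.resize(s[190:270,310:410],None,fx=4,fy=4,interpolation=cv2.INTER_CUBIC)
c=np.zeros((450,800,3),np.uint8);c[:450,:400]=a;c[:320,400:]=b
cv2.imwrite("pics/c1.png",c)
a=cv2.resize(t[190:310,115:245],None,fx=4,fy=4,interpolation=cv2.INTER_CUBIC)
cv2.imwrite("pics/c2.png",a)
E
```

```text
(no output)
```

View pics/c1.png

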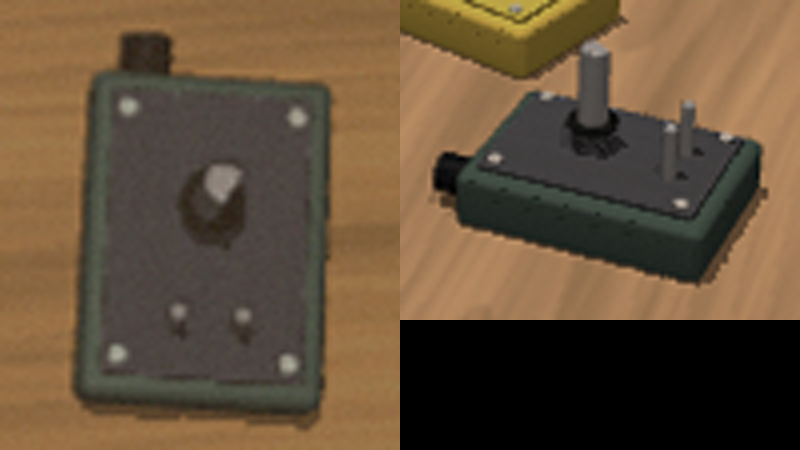

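View pics/c2.png

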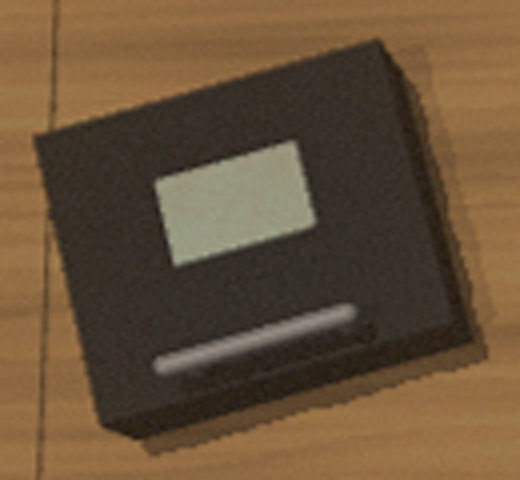

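```bash
python3 - <<'E'
from h import *
T=camera_info("top");S=camera_info("side")
f=lambda p:np.array(p)/5+[340-.4,220-.4]
g=lambda p:np.array(p)/4+[115-.4,190-.4]
sc=[onz(T,f(p),40) for p in [(128,105),(298,117),(288,364),(117,354)]]
print(np.round(sc,1)); 
pr=[onz(T,f(p),75) for p in [(178,312),(243,315)]]
st=onz(T,f((224,182)),105)
print("prongs",pr,np.linalg.norm(pr[0]-pr[1]),"shaft",st,np.linalg.norm(st[:2]-(pr[0]+pr[1])[:2]/2))
d=st-(pr[0]+pr[1])/2;print("unit yaw",np.arctan2(d[1],d[0]))
e=sc[0]+sc[1]-sc[2]-sc[3];print("yaw screws",np.arctan2(e[1],e[0]),np.mean(sc,0))
# tri shaft top
q=lambda p:np.array(p)/4+[310-100,190-.4]
print("shaft tri",tri([(T,f((224,182))),(S,q((594,47)))]))
pl=tri([(T,f((178,312))),(S,q((670,128)))]);prr=tri([(T,f((243,315))),(S,q((688,104)))])
print(pl,prr)
L=[onz(T,g(p),68) for p in [(36,135),(379,40),(460,330),(105,425)]]
print(np.round(L,1),[np.linalg.norm(L[i]-L[(i+1)%4]) for i in range(4)])
H=[onz(T,g(p),103) for p in [(163,366),(348,312)]];d=H[0]-H[1]
print("handle",H,np.linalg.norm(d),"yaw",np.arctan2(-d[0],d[1]))
e=L[0]-L[1];print("lid yaw",np.arctan2(-e[0],e[1]))
gs=s=None
E
```

```text
[[ 511.8 -182.9   40. ]
 [ 503.5 -259.3   40. ]
 [ 392.  -247.5   40. ]
 [ 399.2 -172.    40. ]]
prongs [array([ 412.12170349, -196.61032189,   75.        ]), array([ 409.79636346, -224.64875886,   75.        ])] 28.134696615914496 shaft [ 463.07645984 -216.39077883  105.        ] 52.43489295744755
unit yaw -0.11009641648587208
yaw screws -0.10062812465121887 [ 451.60997956 -215.42046491   40.        ]
shaft tri (array([ 464.18231359, -216.60657585,  102.35778023]), [array([-0.0632086 , -0.28562462]), array([0.27329623, 0.05777451])])
(array([ 413.55746537, -196.94120883,   70.55907428]), [array([-0.07375389, -0.37594492]), array([0.36865602, 0.07196991])]) (array([ 410.82217884, -225.1351647 ,   70.56990395]), [array([-0.03776591, -0.19417926]), array([0.18700134, 0.03597169])])
[[564.8 355.2  68. ]
 [612.8 164.5  68. ]
 [446.4 119.5  68. ]
 [401.3 312.   68. ]] [np.float64(196.68907109643948), np.float64(172.36213675255976), np.float64(197.70135527313707), np.float64(169.07460341119534)]
handle [array([427.08606258, 271.577761  , 103.        ]), array([452.51182666, 173.79744375, 103.        ])] 101.03197474013555 yaw 0.254395662348138
lid yaw 0.24656879103499446
```

```bash
cat >> h.py <<'E'
def plan(P,yaw,N,s=None):
    """N equal rows to reach TCP P, tool down, tool-y at world angle yaw"""
    s=s or r.state();p=s["tcp_pos"];R0=R.from_quat(s["tcp_rot"])
    y=np.array([np.cos(yaw),np.sin(yaw),0]);z=np.array([0,0,-1.]);x=np.cross(y,z)
    R1=R.from_matrix(np.c_[x,y,z]);w=(R0.inv()*R1).as_rotvec()
    M=sum((R0*R.from_rotvec(w*k/N)).as_matrix() for k in range(N))
    sh=np.linalg.solve(M,np.array(P)-p)
    print("N",N,"row",np.round(sh,1),np.round(np.degrees(w)/N,2),"|s|",round(np.linalg.norm(sh),1))
def st():
    s=r.state();Rm=R.from_quat(s["tcp_rot"]).as_matrix()
    print("t",round(s["t"],2),"p",np.round(s["tcp_pos"],1),"yaw",round(np.arctan2(Rm[1,1],Rm[0,1]),3),"tilt",np.round(Rm[:2,2],3),"F",np.round(s["ft_force"],1),"M",np.round(s["moment"],2),"w",round(s["grip_width"],1),"q",np.round(s["qpos"],2))
E
python3 - <<'E'
from h import *
st()
s=r.state();W=camera_info("wrist");R0=R.from_quat(s["tcp_rot"])
print("cam in tool",R0.inv().apply(W["position"]-s["tcp_pos"]),"axes",np.round((R0.inv()*R.from_quat(W["orientation"])).as_matrix(),2))
print(proj(W,s["tcp_pos"]))
plan((463,-217,200),0.9,20)
plan((410,-150,220),-0.1,16)
E
```

```text
t 0.15 p [ 254.5 -624.8  205. ] yaw -1.184 tilt [-0.     0.001] F [ 0.5  0.1 -0.1] M [-0.   -0.04  0.04] w 93.8 q [ 1.03  0.43  0.07  1.61 -0.03  1.11 -0.07]
cam in tool [  78.64105958   -1.46857918 -178.49719842] axes [[-0.   -0.96 -0.27]
 [ 1.   -0.   -0.  ]
 [ 0.   -0.27  0.96]]
[[320.69623469 288.00040387]]
N 20 row [26.6  7.6  0.2] [-0.   -0.   -5.97] |s| 27.6
N 16 row [ 30.7 -11.5  -0.9] [-0.   -0.   -3.88] |s| 32.8
```

```bash
python3 -m crank '[27,7.5,0,0,0,-6, 27,7.5,0,0,0,-6, 27,7.5,0,0,0,-6, 27,7.5,0,0,0,-6, 27,7.5,0,0,0,-6, 27,7.5,0,0,0,-6, 27,7.5,0,0,0,-6, 27,7.5,0,0,0,-6]' 50; python3 -c "
from h import *
st();plan((463,-217,200),0.9,12)"
```

```text
t: 0.82
tcp_pos: [446.1, -523.5, 201.7]
tcp_rot: [0.812, 0.583, -0.002, -0.002]
ft_force: [-0.1, -0.3, -0.0]
grip_width: 50.3
t 0.82 p [ 446.1 -523.5  201.7] yaw -0.325 tilt [-0.006  0.002] F [-0.1 -0.3 -0. ] M [-0.02 -0.1   0.  ] w 50.3 q [ 0.88  0.46 -0.15  1.56  0.08  1.13  0.38]
N 12 row [26.1  7.8  0.1] [-0.03 -0.02 -5.85] |s| 27.2
```

```bash
python3 -m crank '[26,8,0,0,0,-6, 26,8,0,0,0,-6, 26,8,0,0,0,-6, 26,8,0,0,0,-6, 26,8,0,0,0,-6, 26,8,0,0,0,-6, 26,8,0,0,0,-6, 26,8,0,0,0,-6]'; python3 -c "
from h import *
st();plan((463,-217,200),0.9,4)"
```

```text
t: 1.48
tcp_pos: [501.1, -306.9, 198.8]
tcp_rot: [0.484, 0.875, 0.0, -0.004]
ft_force: [0.6, 0.9, -0.3]
grip_width: 50.1
t 1.48 p [ 501.1 -306.9  198.8] yaw 0.56 tilt [-0.008  0.005] F [ 0.6  0.9 -0.3] M [-0.   -0.16 -0.02] w 50.1 q [ 0.77  0.32 -0.41  1.79  0.14  1.07  0.87]
N 4 row [23.5  6.9 -0.2] [-0.04 -0.12 -4.87] |s| 24.5
```

```bash
python3 -m crank '[23.5,7,0,0,0,-5, 23.5,7,0,0,0,-5, 23.5,7,0,0,0,-5, 23.5,7,0,0,0,-5, 0,0,0,0,0,0]'; python3 -c "
from h import *
st();im=camera('wrist');W=camera_info('wrist');c=proj(W,[463.5,-216.5,105])[0].astype(int);print(c)
cv2.imwrite('pics/w1.png',im)
cv2.imwrite('pics/w1c.png',cv2.resize(im[c[1]-70:c[1]+70,c[0]-90:c[0]+90],None,fx=4,fy=4,interpolation=cv2.INTER_CUBIC))"
```

```text
t: 1.9
tcp_pos: [459.7, -207.0, 198.5]
tcp_rot: [0.309, 0.951, 0.001, -0.005]
ft_force: [2.1, -0.7, 1.1]
grip_width: 50.1
t 1.9 p [ 459.7 -207.   198.5] yaw 0.942 tilt [-0.01   0.006] F [ 2.1 -0.7  1.1] M [-0.03 -0.25 -0.03] w 50.1 q [ 0.77  0.2  -0.53  1.96  0.11  1.03  1.13]
[311 250]
```

View pics/w1c.png

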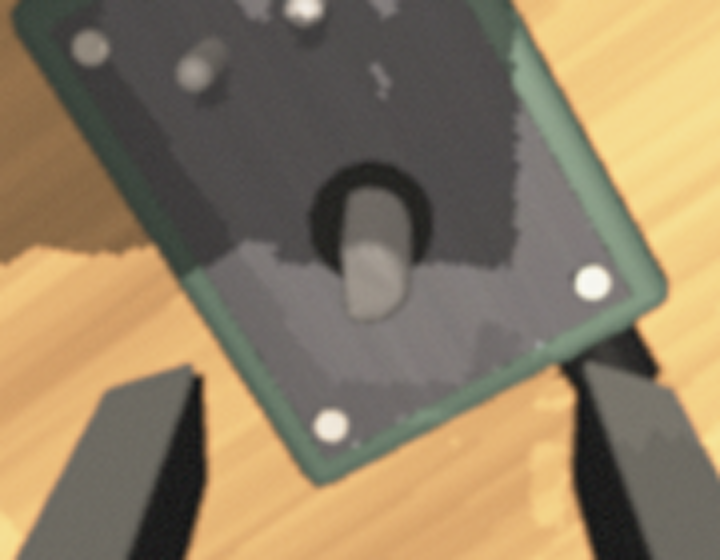

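View pics/w1.png

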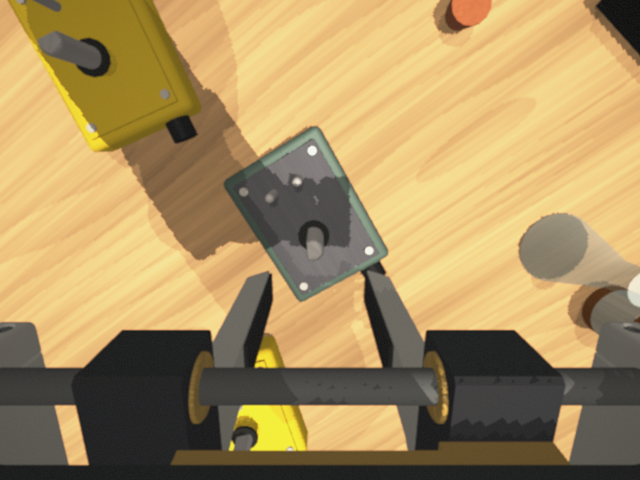

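The top of the shaft is at about (312,250) in the wrist view. The flat is the straight left edge, facing tool -y, so the shaft angle is about 1.05. The lid has to come first, so I'm moving to the case handle.

```bash
python3 -c "
from h import *
st();plan((490,20,190),0.7,7)"
```

```text
t 1.95 p [ 460.6 -208.8  198.7] yaw 0.936 tilt [-0.009  0.005] F [ 0.5 -0.2 -0.5] M [-0.07 -0.17 -0.01] w 50.0 q [ 0.77  0.2  -0.53  1.95  0.12  1.03  1.13]
N 7 row [18.9 27.1  1.3] [-0.02 -0.08  1.93] |s| 33.1
```

```bash
python3 -m crank '[19,27,1,0,0,2, 19,27,1,0,0,2, 19,27,1,0,0,2, 19,27,1,0,0,2, 19,27,1,0,0,2, 19,27,1,0,0,2, 19,27,1,0,0,2, 19,27,1,0,0,2]' 40; python3 -c "
from h import *
st();plan((440,223,140),0.254,6)"
```

```text
t: 2.62
tcp_pos: [505.0, 48.8, 191.4]
tcp_rot: [0.46, 0.888, -0.0, -0.004]
ft_force: [1.4, -1.1, -0.2]
grip_width: 40.3
t 2.62 p [505.   48.8 191.4] yaw 0.614 tilt [-0.007  0.002] F [ 1.4 -1.1 -0.2] M [-0.05 -0.2   0.03] w 40.3 q [ 0.36  0.23 -0.66  1.95  0.16  1.02  0.24]
N 6 row [30.9  3.4  8.7] [-0.05 -0.05  3.44] |s| 32.3
```

```bash
python3 -m crank '[31,3.5,8,0,0,3.5, 31,3.5,8,0,0,3.5, 31,3.5,8,0,0,3.5, 31,3.5,8,0,0,3.5, 31,3.5,8,0,0,3.5, 31,3.5,8,0,0,3.5, 0,0,0,0,0,0]' 30; python3 -c "
from h import *
st();im=camera('wrist');W=camera_info('wrist');print(proj(W,[[427,271.6,103],[452.5,173.8,103]]))
cv2.imwrite('pics/w2.png',im);plan((440,223,84),0.254,4)"
```

```text
t: 3.2
tcp_pos: [446.4, 236.6, 142.6]
tcp_rot: [0.628, 0.779, 0.002, -0.004]
ft_force: [-2.2, -0.4, -0.6]
grip_width: 30.0
t 3.2 p [446.4 236.6 142.6] yaw 0.214 tilt [-0.004  0.008] F [-2.2 -0.4 -0.6] M [0.01 0.02 0.04] w 30.0 q [-0.01  0.29 -0.69  2.01  0.22  0.91 -0.61]
[[299.14414192 203.52590664]
 [306.68585549 346.27515571]]
N 4 row [-2.4 -2.4 14.7] [-0.04 -0.11 -0.54] |s| 15.1
```

View pics/w2.png

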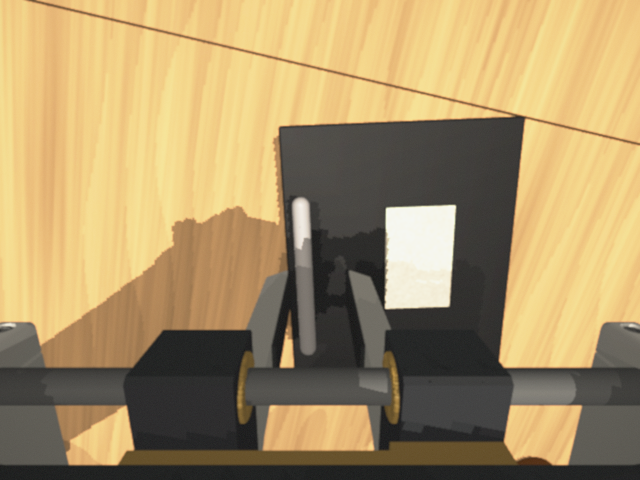

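The wrist view shows the bar from (300,198) to (309,355), between the fingers and about where predicted. Descending.

```bash
python3 -m crank '[-2.5,-2.5,14.5,0,0,-0.6, -2.5,-2.5,14.5,0,0,-0.6, -2.5,-2.5,14.5,0,0,-0.6, -2.5,-2.5,14,0,0,-0.6, 0,0,0,0,0,0]'; python3 -c "
from h import *
st();plan((440,223,85),0.254,1)"
```

```text
t: 3.67
tcp_pos: [444.0, 219.0, 83.6]
tcp_rot: [0.611, 0.792, 0.002, -0.003]
ft_force: [-0.3, -1.2, -1.0]
grip_width: 29.7
t 3.67 p [444.  219.   83.6] yaw 0.256 tilt [-0.002  0.007] F [-0.3 -1.2 -1. ] M [-0.03 -0.08  0.01] w 29.7 q [-0.02  0.36 -0.66  2.08  0.3   0.79 -0.61]
N 1 row [ 4.9 -2.8 -1.4] [-0.04 -0.41  0.13] |s| 5.9
```

```bash
python3 -m crank '[5,-3,-1.5,0,0,0, 0,0,0,0,0,0, 0,0,0,0,0,0, 0,0,0,0,0,0, 0,0,0,0,0,0]' 0 15; python3 -c "
from h import *
st()
t=r.state()['tcp_pos'];c,s=np.cos(.25),np.sin(.25)
for a in [0.3,.6,.9,1.2,1.5,1.7,1.9]:
    u=-np.cos(a),np.sin(a);n=np.sin(a),np.cos(a)
    X=155*u[0]+43*n[0]+155;Z=155*u[1]+43*n[1]-43
    print(a,round(X,1),round(Z,1))"
```

```text
t: 4.08
tcp_pos: [440.6, 221.5, 87.2]
tcp_rot: [0.613, 0.79, 0.001, -0.003]
ft_force: [2.2, 0.6, -2.5]
grip_width: 10.5
t 4.08 p [440.6 221.5  87.2] yaw 0.251 tilt [-0.004  0.006] F [ 2.2  0.6 -2.5] M [ 0.   -0.51 -0.02] w 10.5 q [-0.02  0.35 -0.67  2.08  0.3   0.8  -0.62]
0.3 19.6 43.9
0.6 51.4 80.0
0.9 92.3 105.1
1.2 138.9 117.0
1.5 186.9 114.7
1.7 217.6 105.2
1.9 245.8 89.8
```

```bash
python3 -m crank '[0,6.5,-14.5,0,0,0, 0,6.5,-14.5,0,0,0, 0,6.5,-14.5,0,0,0, 0,10.5,-12,0,0,0, 0,10.5,-12,0,0,0]'; python3 -c "
from h import *
st();t=r.state()['tcp_pos']-[440.6,221.5,87.2];print(t[0]*np.cos(.25)+t[1]*np.sin(.25),t[0]*-np.sin(.25)+t[1]*np.cos(.25),t[2])"
```

```text
t: 4.5
tcp_pos: [480.1, 231.7, 158.3]
tcp_rot: [0.612, 0.79, 0.001, -0.003]
ft_force: [11.2, 4.1, -16.3]
grip_width: 10.0
t 4.5 p [480.1 231.7 158.3] yaw 0.252 tilt [-0.004  0.006] F [ 11.2   4.1 -16.3] M [ 1.01 -2.79  0.  ] w 10.0 q [ 0.01  0.32 -0.69  1.94  0.24  0.97 -0.53]
40.833918935096605 0.09244385055242077 71.06993665912687
```

```bash
python3 -m crank '[0,13,-9,0,0,0, 0,13,-8,0,0,0, 0,13,-7,0,0,0, 0,13,-7,0,0,0, 0,13,-3,0,0,0]' - 8; python3 -c "
from h import *
st();t=r.state()['tcp_pos']-[440.6,221.5,87.2];X=t[0]*np.cos(.25)+t[1]*np.sin(.25);print(X,t[0]*-np.sin(.25)+t[1]*np.cos(.25),t[2],np.hypot(X-155,t[2]+43))"
```

```text
t: 4.92
tcp_pos: [545.8, 248.3, 200.0]
tcp_rot: [0.613, 0.79, 0.002, -0.002]
ft_force: [-3.3, -0.6, 7.1]
grip_width: 10.5
t 4.92 p [545.8 248.3 200. ] yaw 0.252 tilt [0.    0.006] F [-3.3 -0.6  7.1] M [-0.19  0.69  0.03] w 10.5 q [-0.01  0.38 -0.67  1.75  0.26  1.09 -0.5 ]
108.5934700462332 -0.07842919058940723 112.82193303584636 162.58548778220535
```

```bash
python3 -m crank '[0,16,-2.5,0,0,0, 0,16,-1,0,0,0, 0,16,0,0,0,0, 0,16,1,0,0,0, 0,16,2,0,0,0, 0,16,4,0,0,0]' - 8; python3 -c "
from h import *
st();t=r.state()['tcp_pos']-[440.6,221.5,87.2];X=t[0]*np.cos(.25)+t[1]*np.sin(.25);print(X,t[0]*-np.sin(.25)+t[1]*np.cos(.25),t[2],np.hypot(X-155,t[2]+43),np.arctan2(t[2]+43,155-X)-.271)"
```

```text
t: 5.42
tcp_pos: [642.1, 272.8, 200.9]
tcp_rot: [0.613, 0.79, 0.002, -0.001]
ft_force: [-3.8, 0.6, -9.0]
grip_width: 10.4
t 5.42 p [642.1 272.8 200.9] yaw 0.251 tilt [0.001 0.006] F [-3.8  0.6 -9. ] M [0.13 0.82 0.03] w 10.4 q [-0.06  0.54 -0.62  1.52  0.32  1.18 -0.49]
207.96937873065076 -0.13832579955445112 113.69176458738208 165.40273326828273 1.6257842980999047
```

```bash
python3 -m crank '[0,12,8,0,0,0, 0,11,7,0,0,0, 0,9,6,0,0,0, 0,0,0,0,0,0]' - 8; python3 -c "
from h import *
st();t=r.state()['tcp_pos']-[440.6,221.5,87.2];X=t[0]*np.cos(.25)+t[1]*np.sin(.25);print(X,t[0]*-np.sin(.25)+t[1]*np.cos(.25),t[2],np.hypot(X-155,t[2]+43),np.arctan2(t[2]+43,155-X)-.271)
cv2.imwrite('pics/s2.png',camera('side'))"
```

```text
t: 5.75
tcp_pos: [678.4, 282.1, 181.2]
tcp_rot: [0.614, 0.79, 0.004, -0.001]
ft_force: [-2.2, -1.7, -4.9]
grip_width: 10.6
t 5.75 p [678.4 282.1 181.2] yaw 0.249 tilt [0.004 0.008] F [-2.2 -1.7 -4.9] M [-0.49  0.4   0.06] w 10.6 q [-0.09  0.61 -0.6   1.45  0.35  1.19 -0.48]
245.41673015981277 -0.16538900637209508 94.02439679643494 164.1672026021618 1.8830708498993247
```

View pics/s2.png

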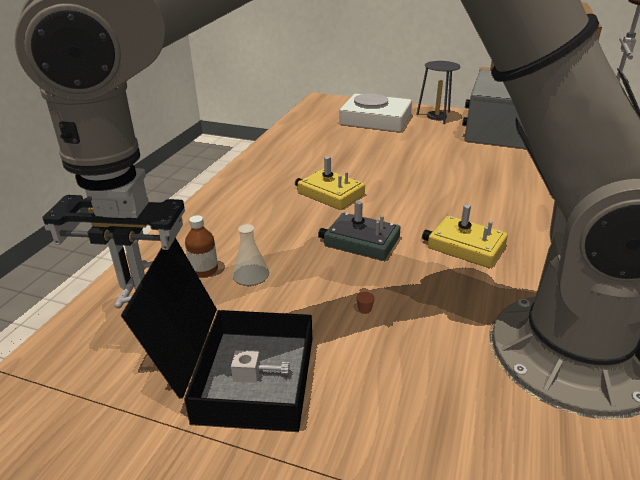

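The side view shows the lid back at about 1.88, with the collar inside the case, its block at (246,365) and its screw towards the near side. Releasing and lifting.

```bash
python3 -m crank '[0,0,0,0,0,0, 0,0,0,0,0,0, 0,0,-10,0,0,0, 0,0,-25,0,0,0, 0,0,-35,0,0,0, 0,0,-35,0,0,0]' 20; python3 -c "
from h import *
st()
cv2.imwrite('pics/s3.png',camera('side'));cv2.imwrite('pics/t3.png',camera('top'))
plan((480,0,200),0.6,8)"
```

```text
t: 6.3
tcp_pos: [673.1, 279.0, 287.0]
tcp_rot: [0.613, 0.79, 0.0, -0.003]
ft_force: [0.7, -0.9, 0.5]
grip_width: 20.1
t 6.3 p [673.1 279.  287. ] yaw 0.251 tilt [-0.004  0.004] F [ 0.7 -0.9  0.5] M [-0.08 -0.06  0.02] w 20.1 q [-0.08  0.53 -0.62  1.33  0.3   1.37 -0.45]
N 8 row [-22.8 -36.5  11.4] [ 0.06 -0.04 -2.5 ] |s| 44.5
```

View pics/s3.png

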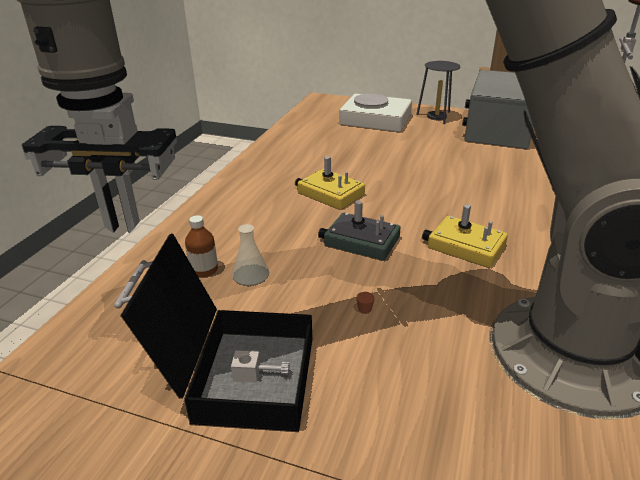

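View pics/t3.png

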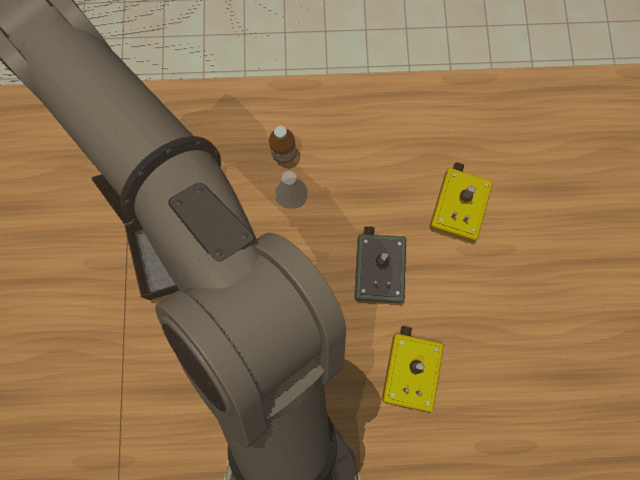

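The lid rests on its stop. Next is the shaft.

```bash
python3 -m crank '[-21,-33,3,0,0,-2.5, -21,-33,3,0,0,-2.5, -21,-33,8,0,0,-2.5, -21,-33,10,0,0,-2.5, -21,-33,10,0,0,-2.5, -21,-33,10,0,0,-2.5, -21,-33,10,0,0,-2.5, -21,-33,10,0,0,-2.5]' 50; python3 -c "
from h import *
st()
plan((463,-217,150),0.942,7)"
```

```text
t: 7.07
tcp_pos: [494.7, 24.8, 229.5]
tcp_rot: [0.456, 0.89, 0.01, 0.006]
ft_force: [1.8, -0.5, 0.4]
grip_width: 50.4
t 7.07 p [494.7  24.8 229.5] yaw 0.624 tilt [0.019 0.012] F [ 1.8 -0.5  0.4] M [-0.06 -0.23  0.03] w 50.4 q [ 0.46  0.15 -0.69  1.95  0.1   1.06  0.35]
N 7 row [-22.  -27.3  11. ] [ 0.18  0.04 -2.6 ] |s| 36.8
```

```bash
python3 -m crank '[-22,-27.5,10,0.2,0,-2.6, -22,-27.5,10,0.2,0,-2.6, -22,-27.5,10,0.2,0,-2.6, -22,-27.5,10,0.2,0,-2.6, -22,-27.5,10,0.2,0,-2.6, -22,-27.5,10,0.2,0,-2.6, -20,-25,10,0.2,0,-2.6, 0,0,0,0,0,0]' 40; python3 -c "
from h import *
st();im=camera('wrist');W=camera_info('wrist');c=proj(W,[463.5,-216.5,105])[0];print(c)
c=c.astype(int)
cv2.imwrite('pics/w4c.png',cv2.resize(im[c[1]-70:c[1]+70,c[0]-90:c[0]+90],None,fx=4,fy=4,interpolation=cv2.INTER_CUBIC))
plan((463.5,-216.5,82),0.942,5)"
```

```text
t: 7.73
tcp_pos: [454.9, -233.6, 162.8]
tcp_rot: [0.303, 0.953, -0.007, 0.008]
ft_force: [-1.2, -0.2, -0.0]
grip_width: 39.9
t 7.73 p [ 454.9 -233.6  162.8] yaw 0.955 tilt [ 0.011 -0.019] F [-1.2 -0.2 -0. ] M [ 0.07 -0.04 -0.02] w 39.9 q [ 0.8   0.24 -0.53  2.    0.17  0.93  1.14]
[340.31242067 250.98429716]
N 5 row [ 0.6  3.4 16.3] [-0.09  0.23  0.14] |s| 16.6
```

View pics/w4c.png

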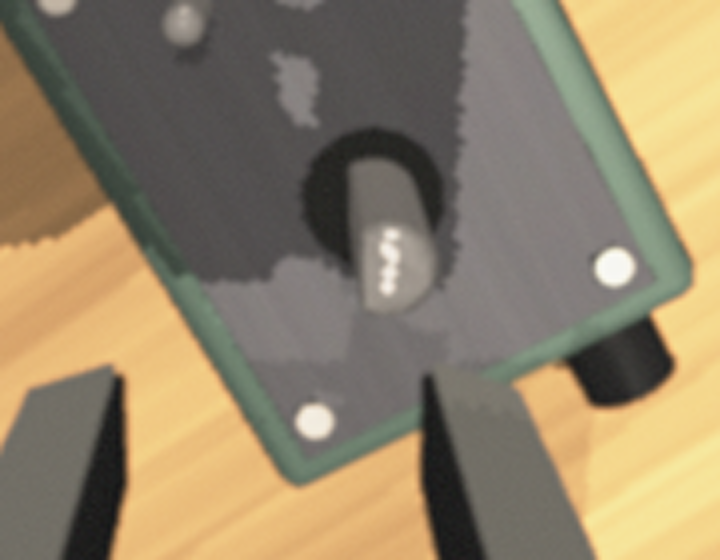

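```bash
sed -i 's/^def st/def look(P,n,k=4,a=90,b=70):\n    W=camera_info("wrist");im=camera("wrist");c=proj(W,P)[0];o=np.clip(c.astype(int),[a,b],[639-a,479-b])-[a,b]\n    q=(c-o+.5)*k;print("pred px in crop",np.round(q))\n    cv2.imwrite(n,cv2.resize(im[o[1]:o[1]+2*b,o[0]:o[0]+2*a],None,fx=k,fy=k,interpolation=cv2.INTER_CUBIC));return W,o\ndef st/' h.py
python3 -m crank '[0.5,3.5,12,0,0.2,0, 0.5,3.5,12,0,0.2,0, 0.5,3.5,12,0,0.2,0, 0.5,3.5,0,0,0.2,0, 0,0,0,0,0,0, 0,0,0,0,0,0]'; python3 -c "
from h import *
st();look([463.5,-216.5,105],'pics/w5.png')
plan((463.5,-216.5,82),0.942,4)"
```

```text
t: 8.28
tcp_pos: [464.1, -213.3, 125.7]
tcp_rot: [0.302, 0.953, -0.005, 0.002]
ft_force: [0.3, -0.2, 1.1]
grip_width: 39.9
t 8.28 p [ 464.1 -213.3  125.7] yaw 0.957 tilt [ 0.002 -0.01 ] F [ 0.3 -0.2  1.1] M [-0.03 -0.12  0.02] w 39.9 q [ 0.75  0.29 -0.53  2.03  0.21  0.87  1.07]
pred px in crop [363. 285.]
N 4 row [-0.3 -0.7 11. ] [-0.1   0.11  0.22] |s| 11.0
```

View pics/w5.png

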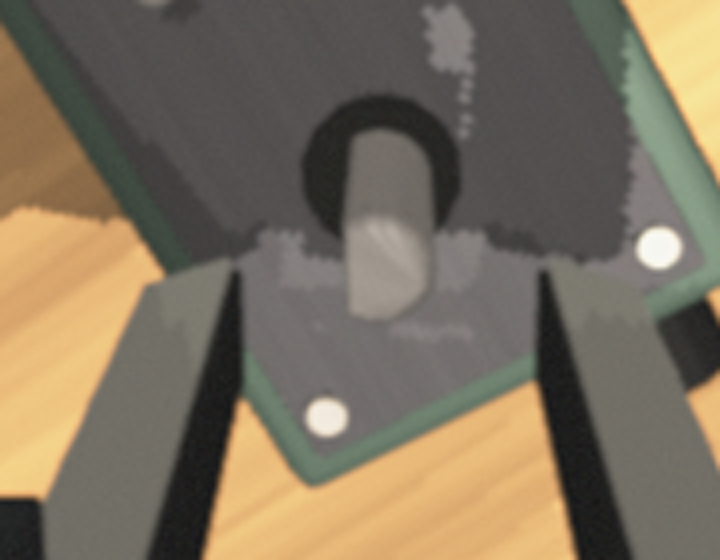

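```bash
python3 -m crank '[0,-0.5,12,-0.1,0.1,0, 0,-0.5,12,-0.1,0.1,0, 0,-0.5,12,-0.1,0.1,0, 0,-0.5,8,-0.1,0.1,0, 0,0,0,0,0,0]' 26; python3 -c "
from h import *
st();plan((463,-215.5,80),0.957,1)"
```

```text
t: 8.75
tcp_pos: [463.6, -215.6, 78.4]
tcp_rot: [0.302, 0.953, -0.0, 0.001]
ft_force: [-0.7, -0.5, -0.6]
grip_width: 26.0
t 8.75 p [ 463.6 -215.6   78.4] yaw 0.958 tilt [ 0.002 -0.001] F [-0.7 -0.5 -0.6] M [ 0.04 -0.17  0.01] w 26.0 q [ 0.74  0.36 -0.51  2.06  0.25  0.77  1.04]
N 1 row [ 0.5 -0.3 -1.6] [0.02 0.11 0.05] |s| 1.7
```

```bash
python3 -m crank '[0.5,0,-1,0,0,0, 0,0,0,0,0,0, 0,0,0,0,0,0, 0,0,0,0,0,0]' 0 6; python3 -c "
from h import *
st()"
```

```text
t: 9.08
tcp_pos: [463.8, -213.1, 78.6]
tcp_rot: [0.301, 0.954, 0.002, 0.001]
ft_force: [0.3, -4.9, -7.8]
grip_width: 13.8
t 9.08 p [ 463.8 -213.1   78.6] yaw 0.959 tilt [0.002 0.003] F [ 0.3 -4.9 -7.8] M [-1.2  -0.    0.06] w 13.8 q [ 0.74  0.36 -0.51  2.06  0.25  0.78  1.04]
```

Opening is 13.8 mm, so the pads are square on the flat. Turning it 61° clockwise.

```bash
python3 -m crank '[0,0,0,0,0,6, 0,0,0,0,0,6.5, 0,0,0,0,0,6.5, 0,0,0,0,0,6.5, 0,0,0,0,0,6.5]' - 12; python3 -c "
from h import *
st()"
```

```text
t: 9.5
tcp_pos: [465.0, -213.5, 78.7]
tcp_rot: [0.56, 0.828, 0.003, 0.001]
ft_force: [4.6, -1.6, -11.7]
grip_width: 13.4
t 9.5 p [ 465.  -213.5   78.7] yaw 0.382 tilt [0.005 0.003] F [  4.6  -1.6 -11.7] M [-0.41 -0.99  0.07] w 13.4 q [ 0.64  0.35 -0.39  2.07  0.18  0.76  0.52]
```

```bash
python3 -m crank '[0,0,0.4,0,0,6.5, 0,0,0.3,0,0,6.5, 0,0,0,0,0,6.5, 0,0,0,0,0,6, 0,0,0,0,0,1.5, 0,0,0,0,0,0]' ; python3 -c "
from h import *
st()"
```

```text
t: 10.0
tcp_pos: [465.8, -214.5, 78.6]
tcp_rot: [0.749, 0.663, 0.003, 0.002]
ft_force: [2.1, -0.0, -9.8]
grip_width: 13.7
t 10.0 p [ 465.8 -214.5   78.6] yaw -0.122 tilt [0.008 0.001] F [ 2.1 -0.  -9.8] M [-0.2  -0.49  0.06] w 13.7 q [ 0.55  0.34 -0.28  2.07  0.13  0.74  0.06]
```

```bash
python3 -m crank '[0,0,0,0,0,0, 0,0,0,0,0,0, 0,0,-15,0,0,0, 0,0,-30,0,0,0, 0,0,-25,0,0,0, 0,0,0,0,0,0, 0,0,0,0,0,0]' 30; python3 -c "
from h import *
st();look([463.3,-214.5,105],'pics/w6.png')"
```

```text
t: 10.58
tcp_pos: [465.1, -214.7, 152.9]
tcp_rot: [0.746, 0.666, 0.003, 0.002]
ft_force: [-0.0, 0.7, -0.6]
grip_width: 30.1
t 10.58 p [ 465.1 -214.7  152.9] yaw -0.113 tilt [0.008 0.001] F [-0.   0.7 -0.6] M [-0.03 -0.02 -0.  ] w 30.1 q [ 0.57  0.23 -0.3   2.01  0.08  0.9   0.12]
pred px in crop [362. 286.]
```

View pics/w6.png

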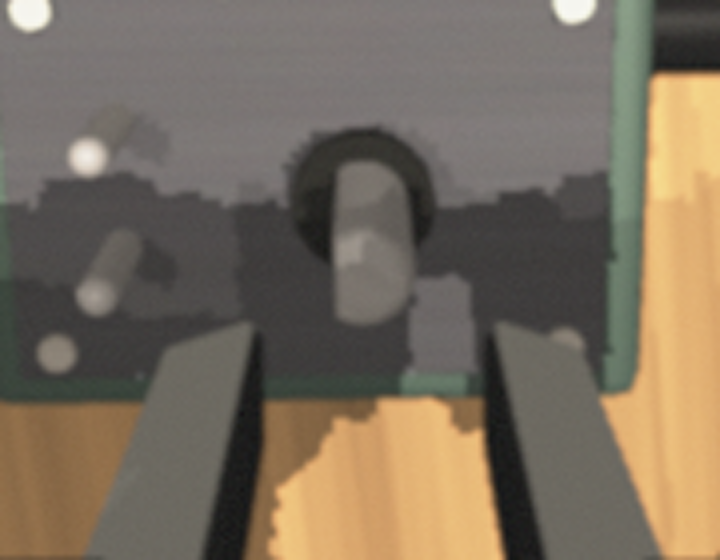

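The wrist view shows the flat on the left of the shaft (x≈333), facing the prongs at (88,157) and (95,297). I'll check the unit's yaw here, then locate the collar in the earlier side view and move to the case.

```bash
python3 - <<'E'
from h import *
W=camera_info("wrist");c=proj(W,[463.3,-214.5,105])[0]
o=c.astype(int)-[90,70]
f=lambda p:np.array(p)/4-.4+o
a=onz(W,f((88,157)),75);b=onz(W,f((95,297)),75);print(a,b,np.linalg.norm(a-b));d=a-b;print("yaw",np.arctan2(-d[0],d[1]),(a+b)/2)
m=(a+b)/2;print("shaft from fork",m[:2]+52*np.array([np.cos(-.1),np.sin(-.1)]))
# base screws z=40
for p in [(30,12),(575,6),(57,353)]: print(onz(W,f(p),40))
im=cv2.imread("pics/s3.png")
cv2.imwrite("pics/s3c.png",cv2.resize(im[330:400,200:320],None,fx=6,fy=6,interpolation=cv2.INTER_CUBIC))
E
```

```text
[ 413.63890873 -193.84889082   75.        ] [ 410.34390555 -221.3776474    75.        ] 27.7252499509292
yaw -0.11912640642392079 [ 411.99140714 -207.61326911   75.        ]
shaft from fork [ 463.73162374 -212.80460678]
[ 398.87042554 -169.91900061   40.        ]
[ 510.90898284 -181.52424781   40.        ]
[ 391.36419199 -245.01622969   40.        ]
```

View pics/s3c.png

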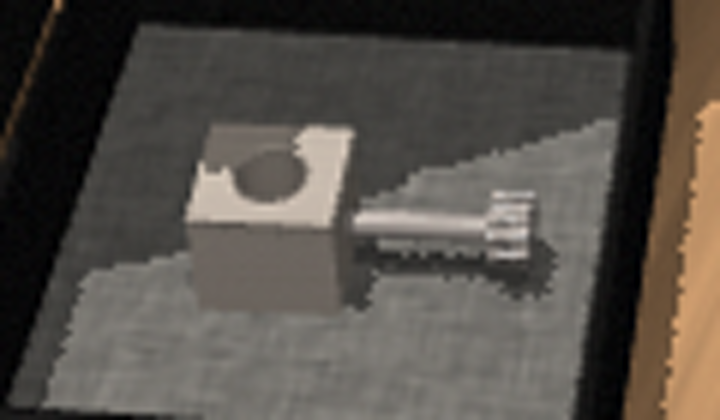

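```bash
python3 - <<'E'
from h import *
S=camera_info("side");f=lambda p:np.array(p)/6-.4+[200,330]
b=onz(S,f((270,174)),41);k=onz(S,f((512,225)),23);print(b,k,np.linalg.norm((b-k)[:2]));d=b-k;print("collar yaw",np.arctan2(d[1],d[0]))
c=[onz(S,f(p),41) for p in [(187,222),(335,225),(355,128),(213,126)]];print(np.round(c,1),np.mean(c,0))
yaw=np.arctan2(d[1],d[0]);print(yaw-np.pi/2,yaw+np.pi/2)
st();plan((470,20,190),-.6,7)
E
```

```text
[524.75189584 243.23683243  41.        ] [461.77987785 223.70316899  23.        ] 65.93207912524366
collar yaw 0.3007844085633473
[[538.2 266.3  41. ]
 [499.8 254.3  41. ]
 [510.  219.9  41. ]
 [548.  232.   41. ]] [523.98969808 243.14408525  41.        ]
-1.2700119182315492 1.8715807353582439
t 10.63 p [ 465.4 -214.7  153. ] yaw -0.113 tilt [0.009 0.001] F [-0.3 -0.5  0.9] M [-0.06 -0.05 -0.06] w 30.5 q [ 0.57  0.23 -0.3   2.01  0.08  0.9   0.12]
N 7 row [ 32.3 -10.   -5.3] [ 0.06 -0.03  3.99] |s| 34.3
```

```bash
python3 -c "
from h import *
plan((490,40,190),.85,8)"
```

```text
N 8 row [30.6 13.1 -4.6] [ 0.06  0.02 -6.9 ] |s| 33.6
```

```bash
python3 -m crank '[30.5,13,-5,0,0,-6.9, 30.5,13,-5,0,0,-6.9, 30.5,13,-5,0,0,-6.9, 30.5,13,-5,0,0,-6.9, 30.5,13,-5,0,0,-6.9, 30.5,13,-5,0,0,-6.9, 30.5,13,-5,0,0,-6.9, 30.5,13,-5,0,0,-6.9]' 60; python3 -c "
from h import *
st();plan((524.5,243,160),1.87,9)"
```

```text
t: 11.3
tcp_pos: [485.7, 42.2, 187.8]
tcp_rot: [0.341, 0.94, 0.001, 0.0]
ft_force: [0.1, 0.8, -0.6]
grip_width: 59.9
t 11.3 p [485.7  42.2 187.8] yaw 0.874 tilt [0.001 0.002] F [ 0.1  0.8 -0.6] M [-0.01 -0.15 -0.02] w 59.9 q [ 0.34  0.19 -0.61  2.01  0.13  0.99  0.54]
N 9 row [ 1.5 23.6  3.1] [ 0.01  0.01 -6.34] |s| 23.9
```

```bash
python3 -m crank '[1.5,23.5,3,0,0,-6.3, 1.5,23.5,3,0,0,-6.3, 1.5,23.5,3,0,0,-6.3, 1.5,23.5,3,0,0,-6.3, 1.5,23.5,3,0,0,-6.3, 1.5,23.5,3,0,0,-6.3, 1.5,23.5,3,0,0,-6.3, 1.5,23.5,3,0,0,-6.3]'; python3 -c "
from h import *
st();plan((524.5,243,140),1.87,3)"
```

```text
t: 11.97
tcp_pos: [523.7, 230.0, 158.3]
tcp_rot: [-0.118, 0.993, 0.001, -0.001]
ft_force: [-0.3, 0.4, 0.6]
grip_width: 59.9
t 11.97 p [523.7 230.  158.3] yaw 1.806 tilt [-0.003  0.002] F [-0.3  0.4  0.6] M [ 0.05 -0.16  0.05] w 59.9 q [ 0.12  0.42 -0.8   1.85  0.34  1.02  0.98]
N 3 row [-1.4  4.1  6.1] [ 0.06 -0.05 -1.21] |s| 7.5
```

```bash
python3 -m crank '[-1.5,3,6,0,0,-1.2, -1,3,6,0,0,-1.2, -1,2,6,0,0,-1.2, 0,0,0,0,0,0, 0,0,0,0,0,0]'; python3 -c "
from h import *
st();look([524.5,243,41],'pics/w7.png');print(proj(camera_info('wrist'),[[524.5,243,41],[461.8,223.7,23]]))"
```

```text
t: 12.38
tcp_pos: [521.9, 242.9, 134.8]
tcp_rot: [-0.156, 0.988, 0.003, -0.004]
ft_force: [0.4, -0.3, 1.2]
grip_width: 60.3
t 12.38 p [521.9 242.9 134.8] yaw 1.885 tilt [-0.01   0.004] F [ 0.4 -0.3  1.2] M [ 0.11 -0.17  0.  ] w 60.3 q [ 0.09  0.46 -0.81  1.86  0.38  1.    1.01]
pred px in crop [364. 284.]
[[314.84790907 243.49126107]
 [315.93748966 158.96530843]]
```

View pics/w7.png

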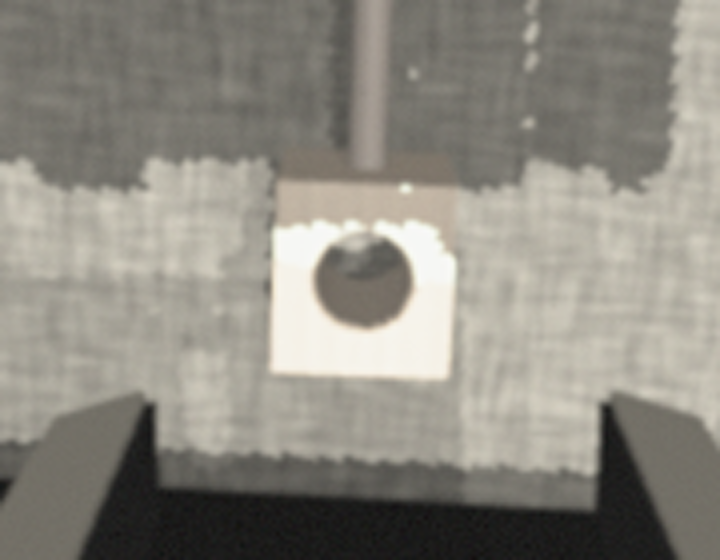

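The wrist view shows the bore at (364,280), against a prediction of (364,284). The screw points to the near side and both collar sides are clear. Descending.

```bash
python3 -c "
from h import *
plan((524.5,243,11),1.858,8)"
```

```text
N 8 row [-0.4 -0.1 15.5] [ 0.04 -0.06  0.19] |s| 15.5
```

```bash
python3 -m crank '[-0.5,0,16,0,0,0.2, -0.5,0,16,0,0,0.2, -0.5,0,16,0,0,0.2, -0.5,0,16,0,-0.2,0.2, -0.4,0,16,0,-0.2,0.2, -0.4,0,16,0,-0.2,0.2, 0,0,16,0,0,0.2]' 56; python3 -c "
from h import *
st();plan((524.5,243,11),1.858,1)"
```

```text
t: 13.02
tcp_pos: [530.2, 238.6, 24.1]
tcp_rot: [-0.136, 0.991, 0.002, 0.006]
ft_force: [0.4, -0.4, -0.1]
grip_width: 56.2
t 13.02 p [530.2 238.6  24.1] yaw 1.843 tilt [0.011 0.007] F [ 0.4 -0.4 -0.1] M [ 0.11 -0.11 -0.04] w 56.2 q [ 0.01  0.59 -0.7   1.93  0.53  0.79  0.86]
N 1 row [ 4.5  5.7 13.1] [ 0.18  0.74 -0.83] |s| 15.0
```

```bash
python3 -m crank '[2,2.5,2,0,0.3,-0.3, 2.5,2.5,5,0.1,0.3,-0.4, 0,1,6,0,0,0, 0,0,0,0,0,0]'; python3 -c "
from h import *
st();plan((524.5,243,11),1.858,1)"
```

```text
t: 13.35
tcp_pos: [524.0, 240.9, 9.6]
tcp_rot: [-0.14, 0.99, -0.0, -0.0]
ft_force: [-0.6, -0.5, -0.6]
grip_width: 56.1
t 13.35 p [524.  240.9   9.6] yaw 1.852 tilt [-0. -0.] F [-0.6 -0.5 -0.6] M [ 0.01 -0.09 -0.01] w 56.1 q [-0.01  0.61 -0.69  1.94  0.54  0.78  0.85]
N 1 row [-1.1  1.9 -1.4] [-0.02 -0.02 -0.34] |s| 2.6
```

```bash
python3 -m crank '[0,2,-1,0,0,0, 0,0,0,0,0,0, 0,0,0,0,0,0, 0,0,0,0,0,0, 0,0,0,0,0,0]' 20 30; python3 -c "
from h import *
st()"
```

```text
t: 13.77
tcp_pos: [524.7, 243.5, 13.0]
tcp_rot: [-0.14, 0.99, 0.0, 0.001]
ft_force: [-0.5, -0.3, -2.0]
grip_width: 36.0
t 13.77 p [524.7 243.5  13. ] yaw 1.852 tilt [0.003 0.001] F [-0.5 -0.3 -2. ] M [ 0.05 -0.13  0.07] w 36.0 q [-0.01  0.61 -0.69  1.94  0.54  0.79  0.84]
```

```bash
python3 -m crank '[0,0,-8,0,0,0, 0,0,-20,0,0,0, 0,0,-30,0,0,0, 0,0,-35,0,0,0, 0,0,-30,0,0,0, 0,0,-20,0,0,0, 0,0,0,0,0,0]' - 40; python3 -c "
from h import *
st();look([524.5,243,r.state()['tcp_pos'][2]+28],'pics/w8.png',4,90,70)
cv2.imwrite('pics/s8.png',camera('side'));plan((490,20,200),1.66,8)"
```

```text
t: 14.35
tcp_pos: [522.1, 243.5, 164.2]
tcp_rot: [-0.141, 0.99, 0.0, -0.001]
ft_force: [1.1, 0.4, -0.2]
grip_width: 35.5
t 14.35 p [522.1 243.5 164.2] yaw 1.854 tilt [-0.002  0.   ] F [ 1.1  0.4 -0.2] M [ 0.09 -0.22 -0.03] w 35.5 q [ 0.1   0.42 -0.82  1.83  0.35  1.04  1.  ]
pred px in crop [363. 285.]
N 8 row [  9.3 -26.5  -4.9] [-0.   -0.03  1.39] |s| 28.5
```

View pics/w8.png

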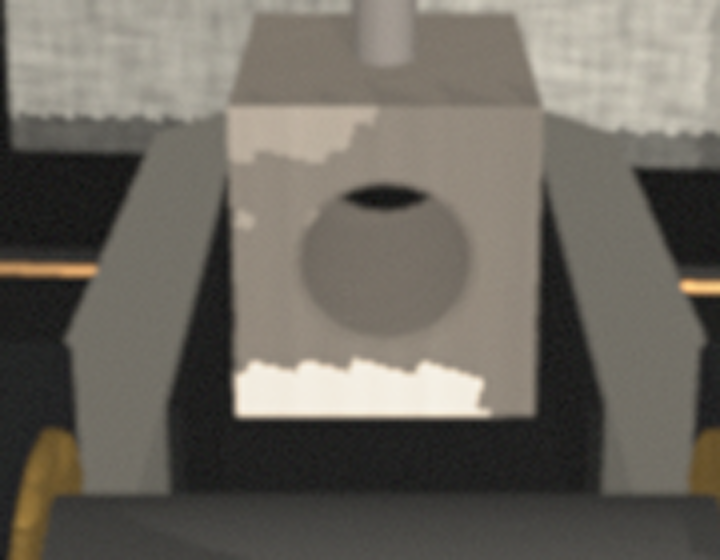

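View pics/s8.png

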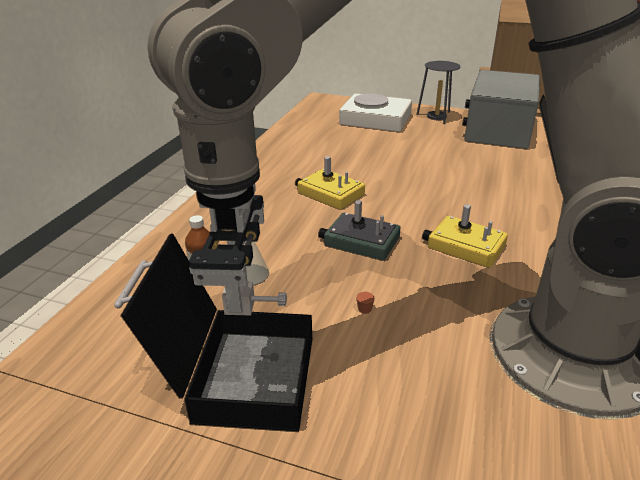

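The collar is held squarely, with the bore at (386,262) in the crop and the screw towards the near side. Now I'll work out the bore's offset in the tool frame.

```bash
python3 - <<'E'
from h import *
s=r.state();W=camera_info("wrist");c=proj(W,[524.5,243,s['tcp_pos'][2]+28])[0];o=c.astype(int)-[90,70]
f=lambda p:np.array(p)/4-.4+o
print(c,o)
R0=R.from_quat(s["tcp_rot"])
for n,p in dict(bore=(386,262),a=(227,105),b=(541,105),c=(237,416),d=(535,416)).items():
    P=onz(W,f(p),s['tcp_pos'][2]+28);print(n,np.round(R0.inv().apply(P-s["tcp_pos"]),2))
print(s["t"]);plan((490,20,200),1.66,8)
E
```

```text
[313.83704432 316.96859453] [223 246]
bore [ -0.21   2.06 -28.  ]
a [ 19.41 -16.04 -27.91]
b [ 19.41  19.67 -27.92]
c [-20.73 -15.98 -28.09]
d [-20.73  20.13 -28.1 ]
14.45
N 8 row [  9.3 -26.5  -4.9] [-0.   -0.03  1.39] |s| 28.5
```

```bash
python3 -m crank '[9,-26.5,-5,0,0,1.4, 9,-26.5,-5,0,0,1.4, 9,-26.5,-5,0,0,1.4, 9,-26.5,-5,0,0,1.4, 9,-26.5,-5,0,0,1.4, 9,-26.5,-5,0,0,1.4, 9,-26.5,-5,0,0,1.4, 9,-26.5,-5,0,0,1.4]'; python3 -c "
from h import *
st();plan((463.2,-215.4,150),1.457,8)"
```

```text
t: 15.12
tcp_pos: [484.4, 16.3, 191.2]
tcp_rot: [-0.045, 0.999, 0.001, -0.011]
ft_force: [-0.2, -0.5, -1.7]
grip_width: 35.9
t 15.12 p [484.4  16.3 191.2] yaw 1.66 tilt [-0.021  0.001] F [-0.2 -0.5 -1.7] M [ 0.08 -0.18 -0.03] w 35.9 q [ 0.52  0.22 -0.76  1.99  0.17  1.03  1.34]
N 8 row [  2.6 -29.    5.1] [ 0.01 -0.15  1.45] |s| 29.6
```

```bash
python3 -m crank '[2.5,-29,5,0,-0.15,1.4, 2.5,-29,5,0,-0.15,1.4, 2.5,-29,5,0,-0.15,1.4, 2.5,-29,5,0,-0.15,1.4, 2.5,-29,5,0,-0.15,1.4, 2.5,-29,5,0,-0.15,1.4, 2.5,-20,3,0,-0.15,1.4, 0,0,0,0,0,0]'; python3 -c "
from h import *
st();plan((463.2,-215.4,135),1.457,3)"
```

```text
t: 15.78
tcp_pos: [458.6, -192.7, 147.4]
tcp_rot: [0.049, 0.999, 0.001, -0.008]
ft_force: [0.2, -0.6, -1.5]
grip_width: 35.8
t 15.78 p [ 458.6 -192.7  147.4] yaw 1.472 tilt [-0.017  0.003] F [ 0.2 -0.6 -1.5] M [ 0.05 -0.09 -0.03] w 35.8 q [ 0.79  0.27 -0.6   2.01  0.19  0.93  1.57]
N 3 row [-2.4 -7.4  4.1] [ 0.03 -0.32  0.29] |s| 8.8
```

```bash
python3 -m crank '[-2.5,-7.5,4,0,-0.4,0.3, -2.5,-7.5,4,0,-0.4,0.3, -2.5,-7,4,0,-0.3,0.3, 0,0,0,0,-0.3,0, 0,0,0,0,0,0]'; python3 -c "
from h import *
st();plan((463.2,-215.4,130),1.457,2);look([463.5,-215.4,105],'pics/w9.png',3,130,95);cv2.imwrite('pics/s9.png',camera('side')[150:270,290:450].repeat(4,0).repeat(4,1))"
```

```text
t: 16.2
tcp_pos: [462.2, -215.8, 130.3]
tcp_rot: [0.057, 0.998, 0.002, 0.002]
ft_force: [0.4, -0.3, -1.0]
grip_width: 35.5
t 16.2 p [ 462.2 -215.8  130.3] yaw 1.456 tilt [0.005 0.004] F [ 0.4 -0.3 -1. ] M [ 0.06 -0.12  0.02] w 35.5 q [ 0.81  0.3  -0.58  2.02  0.2   0.88  1.58]
N 2 row [-0.5  0.3  0.1] [ 0.12  0.13 -0.03] |s| 0.6
pred px in crop [392. 289.]
```

View pics/w9.png

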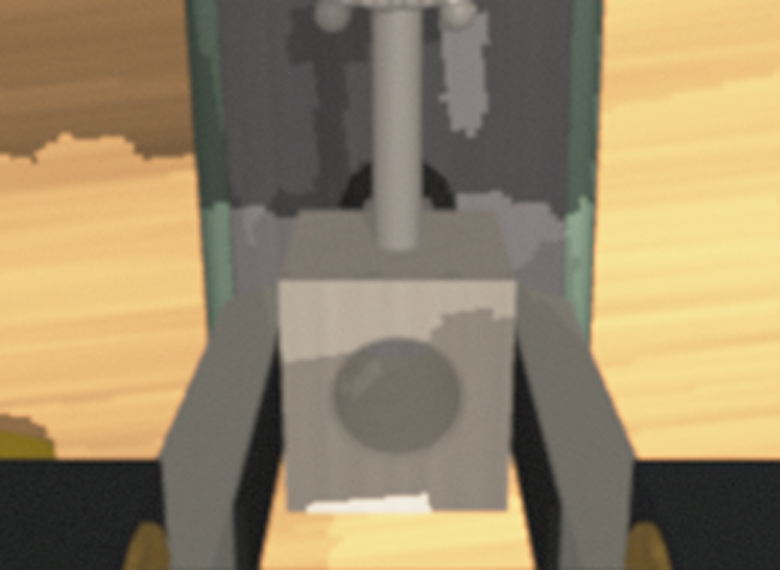

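View pics/s9.png

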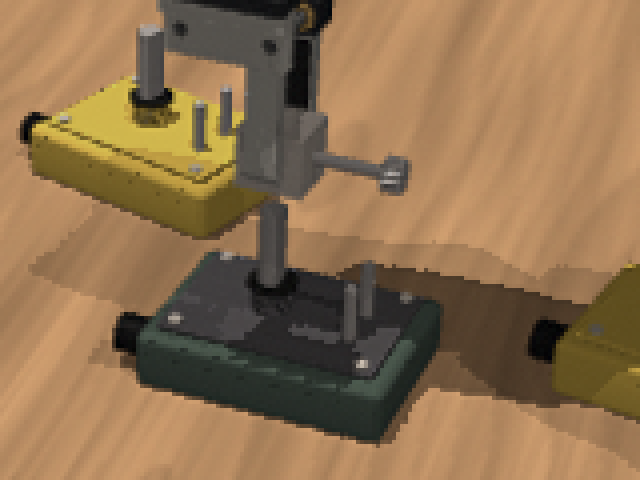

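The stem sits midway between the prong tops (333 and 457, stem at 397), and the side view shows the collar above the shaft. Lowering gently.

```bash
python3 -m crank '[-1,0.5,4,0,0.1,0, 0,0,4,0,0.1,0, 0,0,4,0,0,0, 0,0,2,0,0,0, 0,0,2,0,0,0]'; python3 -c "
from h import *
st();plan((463.2,-215.4,108),1.457,1)"
```

```text
t: 16.72
tcp_pos: [464.7, -213.7, 114.3]
tcp_rot: [0.056, 0.998, 0.002, 0.001]
ft_force: [0.2, 0.9, -0.7]
grip_width: 35.8
t 16.72 p [ 464.7 -213.7  114.3] yaw 1.459 tilt [0.003 0.003] F [ 0.2  0.9 -0.7] M [ 0.08 -0.12  0.02] w 35.8 q [ 0.8   0.32 -0.57  2.03  0.22  0.85  1.56]
N 1 row [ 1.3 -1.9  6.2] [0.19 0.14 0.14] |s| 6.7
```

```bash
python3 -m crank '[1.3,-1.8,0,0.1,0.1,0, 0,0,0,0,0,0, 0,0,0,0,0,0]'; python3 -c "
from h import *
st();plan((463.2,-215.4,108),1.457,1)"
```

```text
t: 16.97
tcp_pos: [462.9, -215.2, 113.6]
tcp_rot: [0.055, 0.998, 0.001, -0.0]
ft_force: [-0.2, 0.1, -1.6]
grip_width: 35.7
t 16.97 p [ 462.9 -215.2  113.6] yaw 1.46 tilt [-0.     0.002] F [-0.2  0.1 -1.6] M [-0.01 -0.14  0.03] w 35.7 q [ 0.8   0.32 -0.57  2.03  0.23  0.85  1.56]
N 1 row [-0.4 -0.2  5.6] [ 0.11 -0.02  0.17] |s| 5.6
```

```bash
python3 -m crank '[0,0,2,0,0,0, 0,0,2,0,0,0, 0.3,-0.3,2,0,0,0, 0,0,0,0,0,0]'; python3 -c "
from h import *
st();plan((463.2,-215.4,103),1.457,1)"
```

```text
t: 17.3
tcp_pos: [463.1, -215.7, 107.6]
tcp_rot: [0.056, 0.998, 0.001, 0.001]
ft_force: [0.8, -0.5, -1.6]
grip_width: 35.6
t 17.3 p [ 463.1 -215.7  107.6] yaw 1.46 tilt [0.001 0.001] F [ 0.8 -0.5 -1.6] M [ 0.05 -0.3   0.02] w 35.6 q [ 0.79  0.33 -0.57  2.04  0.23  0.84  1.55]
N 1 row [-0.   0.3  4.6] [0.08 0.07 0.15] |s| 4.6
```

```bash
python3 -m crank '[0,0.2,2,0,0,0, 0,0,2,0,0,0, 0,0,2,0,0,0, 0,0,0,0,0,0]'; python3 -c "
from h import *
st();plan((463.2,-215.4,98),1.457,1)"
```

```text
t: 17.63
tcp_pos: [463.2, -215.6, 100.9]
tcp_rot: [0.056, 0.998, 0.001, 0.001]
ft_force: [0.5, -0.3, -1.7]
grip_width: 35.6
t 17.63 p [ 463.2 -215.6  100.9] yaw 1.46 tilt [0.002 0.001] F [ 0.5 -0.3 -1.7] M [ 0.02 -0.35  0.02] w 35.6 q [ 0.79  0.34 -0.56  2.04  0.24  0.83  1.55]
N 1 row [-0.   0.2  2.9] [0.08 0.08 0.14] |s| 2.9
```

Collar is on the shaft without load. Next the screw tip passes the shaft end.

```bash
python3 -m crank '[0,0,2,0,0,0, 0,0,2,0,0,0, 0,0,2,0,0,0, 0,0,2,0,0,0, 0,0,0,0,0,0]'; python3 -c "
from h import *
st()"
```

```text
t: 18.05
tcp_pos: [463.2, -215.6, 92.0]
tcp_rot: [0.056, 0.998, 0.001, 0.001]
ft_force: [0.8, -0.1, -1.1]
grip_width: 36.2
t 18.05 p [ 463.2 -215.6   92. ] yaw 1.46 tilt [0.001 0.001] F [ 0.8 -0.1 -1.1] M [-0.04 -0.28 -0.  ] w 36.2 q [ 0.78  0.35 -0.56  2.05  0.25  0.81  1.54]
```

```bash
python3 -m crank '[0,0,3,0,0,0, 0,0,3,0,0,0, 0,0,3,0,0,0, 0,0,3,0,0,0, 0,0,3,0,0,0, 0,0,3,0,0,0, 0,0,0,0,0,0]'; python3 -c "
from h import *
st()"
```

```text
t: 18.63
tcp_pos: [463.2, -215.6, 71.9]
tcp_rot: [0.056, 0.998, 0.001, 0.001]
ft_force: [1.3, -0.9, -2.2]
grip_width: 35.9
t 18.63 p [ 463.2 -215.6   71.9] yaw 1.459 tilt [0.001 0.001] F [ 1.3 -0.9 -2.2] M [ 0.01 -0.34  0.03] w 35.9 q [ 0.77  0.38 -0.55  2.06  0.28  0.77  1.51]
```

```bash
python3 -m crank '[0,0,3,0,0,0, 0,0,3,0,0,0, 0,0,3,0,0,0, 0,0,2,0,0,0, 0,0,0,0,0,0]' - 60; python3 -c "
from h import *
st()"; python3 -m crank '[0,0,2,0,0,0, 0,0,0,0,0,0]';python3 -c "
from h import *
st()"
```

```text
t: 19.05
tcp_pos: [463.3, -215.6, 59.9]
tcp_rot: [0.056, 0.998, 0.001, 0.001]
ft_force: [-0.4, -0.5, 2.4]
grip_width: 35.3
t 19.05 p [ 463.3 -215.6   59.9] yaw 1.46 tilt [0.001 0.001] F [-0.4 -0.5  2.4] M [-0.01  0.03 -0.01] w 35.3 q [ 0.76  0.4  -0.54  2.07  0.3   0.74  1.5 ]
t: 19.22
tcp_pos: [463.4, -215.6, 57.9]
tcp_rot: [0.056, 0.998, 0.001, 0.001]
ft_force: [-1.3, -0.9, 4.8]
grip_width: 35.4
t 19.22 p [ 463.4 -215.6   57.9] yaw 1.46 tilt [0.001 0.001] F [-1.3 -0.9  4.8] M [ 0.13  0.18 -0.02] w 35.4 q [ 0.76  0.4  -0.54  2.07  0.3   0.74  1.5 ]
```

```bash
python3 -m crank '[0,0,1,0,0,0, 0,0,1,0,0,0]';python3 -c "
from h import *
st()"
```

```text
t: 19.38
tcp_pos: [463.6, -215.7, 57.1]
tcp_rot: [0.056, 0.998, 0.0, 0.001]
ft_force: [-11.4, 5.1, 39.9]
grip_width: 35.6
t 19.38 p [ 463.6 -215.7   57.1] yaw 1.459 tilt [0.001 0.   ] F [-11.4   5.1  39.9] M [ 1.25  2.8  -0.02] w 35.6 q [ 0.76  0.4  -0.53  2.07  0.3   0.74  1.49]
```

Hard stop reached at TCP z 57.1, with Fz jumping to 40 N. Easing off to a moderate push.

```bash
python3 -m crank '[0,0,0,0,0,0]';python3 -c "
from h import *
st();s=r.state()
look([463.5,-215.4,86],'pics/w10.png',3,130,95)
i=camera('side');cv2.imwrite('pics/s10.png',i);cv2.imwrite('pics/s10c.png',cv2.resize(i[170:270,300:420],None,fx=5,fy=5,interpolation=cv2.INTER_CUBIC));st()"
```

```text
t: 19.47
tcp_pos: [463.4, -215.6, 57.6]
tcp_rot: [0.056, 0.998, -0.0, 0.0]
ft_force: [-3.8, 1.8, 4.7]
grip_width: 35.7
t 19.47 p [ 463.4 -215.6   57.6] yaw 1.459 tilt [ 0.001 -0.   ] F [-3.8  1.8  4.7] M [ 0.31  0.41 -0.02] w 35.7 q [ 0.76  0.4  -0.53  2.07  0.3   0.74  1.49]
pred px in crop [392. 288.]
t 19.57 p [ 463.4 -215.6   57.4] yaw 1.459 tilt [ 0.001 -0.   ] F [-3.5  2.  10.6] M [ 0.41  0.75 -0.09] w 35.7 q [ 0.76  0.4  -0.53  2.07  0.3   0.74  1.49]
```

View pics/w10.png

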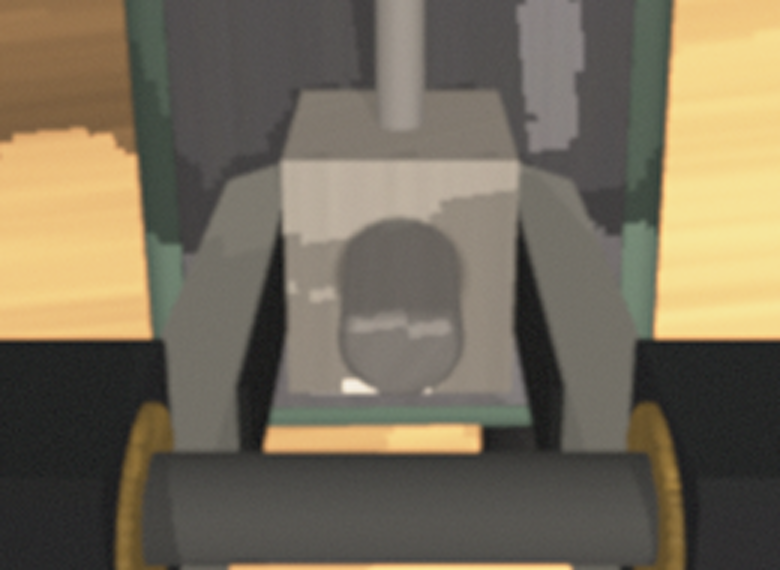

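View pics/s10c.png

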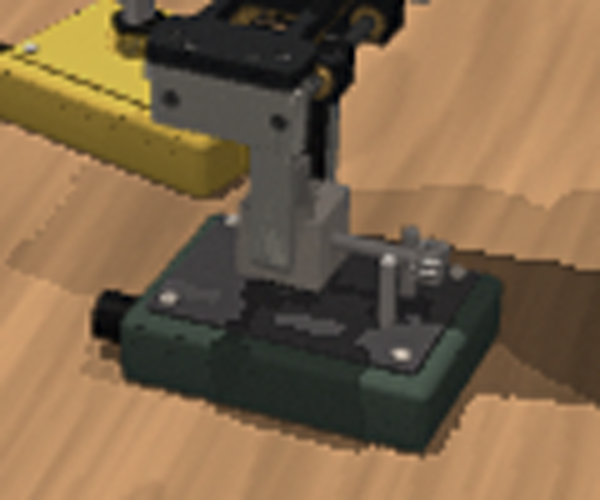

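View pics/s10.png

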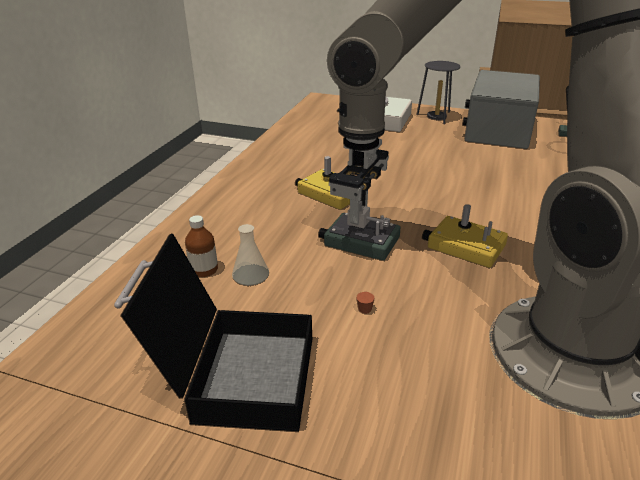

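```bash
python3 -m crank '[0,0,0.4,0,0,0]';python3 -c "
from h import *
st();camera('top');st();camera('top');st()"
```

```text
t: 19.65
tcp_pos: [463.4, -215.6, 57.4]
tcp_rot: [0.056, 0.998, -0.0, 0.001]
ft_force: [-2.9, 2.2, 10.9]
grip_width: 35.2
t 19.65 p [ 463.4 -215.6   57.4] yaw 1.459 tilt [ 0.001 -0.   ] F [-2.9  2.2 10.9] M [0.41 0.74 0.  ] w 35.2 q [ 0.76  0.4  -0.53  2.07  0.3   0.74  1.49]
t 19.7 p [ 463.4 -215.6   57.4] yaw 1.459 tilt [ 0.001 -0.001] F [-3.5  1.  11. ] M [0.46 0.81 0.01] w 35.6 q [ 0.76  0.4  -0.53  2.07  0.3   0.74  1.49]
t 19.75 p [ 463.5 -215.6   57.4] yaw 1.459 tilt [ 0.001 -0.   ] F [-3.5  1.5 10.3] M [0.46 0.75 0.  ] w 35.5 q [ 0.76  0.4  -0.53  2.07  0.3   0.74  1.49]
```

```bash
python3 -m crank '[0,0,0.8,0,0,0]';python3 -c "
from h import *
st();camera('top');st();i=camera('top');st();cv2.imwrite('pics/t11.png',i)"
```

```text
t: 19.83
tcp_pos: [463.5, -215.6, 57.3]
tcp_rot: [0.056, 0.998, -0.0, 0.001]
ft_force: [-7.6, 3.1, 26.4]
grip_width: 35.2
t 19.83 p [ 463.5 -215.6   57.3] yaw 1.459 tilt [ 0.001 -0.001] F [-7.6  3.1 26.4] M [0.85 1.72 0.01] w 35.2 q [ 0.76  0.4  -0.53  2.07  0.3   0.74  1.49]
t 19.88 p [ 463.5 -215.6   57.3] yaw 1.459 tilt [ 0.001 -0.001] F [-6.8  2.3 19.3] M [0.73 1.51 0.01] w 35.4 q [ 0.76  0.4  -0.53  2.07  0.3   0.74  1.49]
t 19.93 p [ 463.5 -215.6   57.4] yaw 1.459 tilt [ 0.001 -0.001] F [-6.2  2.7 18.2] M [ 0.65  1.32 -0.02] w 35.7 q [ 0.76  0.4  -0.53  2.07  0.3   0.74  1.49]
```

View pics/t11.png

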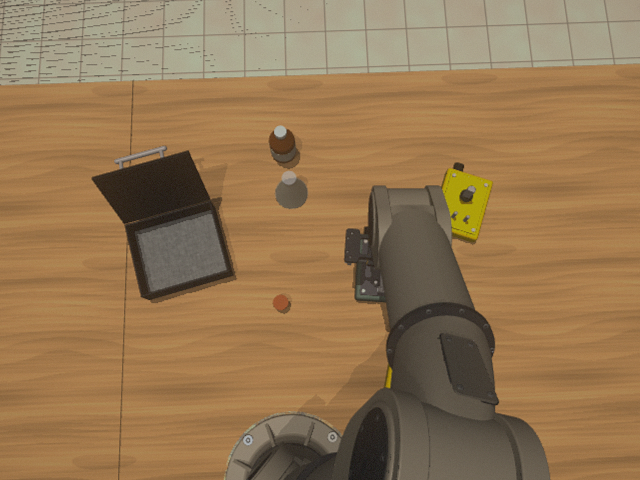

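The push holds steady at about 18 N. The top view shows the lid open, the case empty, and the flask (290,190), bottle (283,140) and stopper (281,302) where they started. Handing in.

```bash
python3 -c "
from h import *
r.finish_job();st()"
```

```text
the job is handed in; nothing more can be done
the job is handed in; nothing more can be done
```

The job is done and handed in at about 20 s of the 72 s allowed. The report gives no verdict, so what follows is from my own checks.

- **Lid:** I opened it by its bar handle to about 1.88 and let go. The last top picture shows it still open on its stop.
- **Shaft:** I pinched it squarely on the flat (13.8 mm opening) and turned it about 1.08 rad. A close-up afterwards showed the flat facing the fork, within about 0.05 rad.
- **Collar:** It went down the shaft with almost no resistance, which means the screw's tip was on the flat. The pictures show the screw between the prongs.
- **Final hold:** The collar met a hard stop at the height expected for fully home. I left it gripped (60 N set) and pressed down with about 18 N.
- **Flask, stopper and bottle:** They are where they started in the last picture.

**Checks that failed or disagreed:**
- When the collar first hit the hard stop, the downward force briefly reached 39.9 N, right at the 40 N limit set for the arm and gripper body. It was the collar in the fingers that was pressing. The total wrist force was about 42 N, against the 120 N limit.
- The wrist camera was off by about 2 mm along the jaw direction, so I took the shaft's position from the pinch readings instead.
- The hard stop came about 0.9 mm lower than I had worked out from the grasp height. That is within the measuring error.

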